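Tick off the cleaned skate parts

TASK

Tick off the cleaned skate parts in the order they go back on the skate: with a fingertip, lightly press down the white key on the block where the chrome kingpin stands, then the key by the bronze bushing sleeve, then the key by the red rubber heel brake, each most or all of the way down, where it stays by itself. Leave the key by the black socket up, leave the parts and the white ramekin standing where they are, pick nothing up, and finish with the hand clear of everything.

Things in the scene. Friction and masses are not known exactly. Their poses are not given: they have to be found in the camera images.
- kingpin_block: Tick-off block, fixed to the slab, on which the kingpin stands; all four blocks look alike and differ only in the part on them. Grey plate 160 mm (its x) by 76 mm (its y), 8 mm thick; on its +x half a black key housing 62 x 68 mm whose top is 30 mm above the slab; on its -x half a blue pad where the part stands. Origin: centre of the plate's underside, on the slab; z up. The key's axis is upright at 45 mm along the block's +x; the part stands about 45 mm along its -x
- kingpin_key (a joint): How far the key on the kingpin's block has been pushed down, in m: about 0 to 0.002 at the start (up), 0.014 when fully down. It resists with about 3.5 N of friction (no spring), and stays where it is left; 0.014 is a hard stop, but the cap is sprung on its stem: it does not give below 5 N, then gives about 1 mm per 1.2 N for up to 8 mm and springs back when let go
- kingpin_keytop (a point): Centre of the top face of that key: flat white round cap 40 mm across and 6 mm thick on a yellow stem; at joint value 0 it stands 54 mm above the slab (24 mm above the housing), fully down 40 mm. The point moves with the key and its sprung cap
- kingpin_center (a point): Chrome kingpin, loose, standing on its head: flange 26 mm across, shaft 12 mm thick, 55 mm tall in all; this point is its centre, half-way up; z is its upright axis
- bushing_block: Tick-off block, fixed to the slab, on which the bushing stands; all four blocks look alike and differ only in the part on them. Grey plate 160 mm (its x) by 76 mm (its y), 8 mm thick; on its +x half a black key housing 62 x 68 mm whose top is 30 mm above the slab; on its -x half a blue pad where the part stands. Origin: centre of the plate's underside, on the slab; z up. The key's axis is upright at 45 mm along the block's +x; the part stands about 45 mm along its -x
- bushing_key (a joint): How far the key on the bushing's block has been pushed down, in m: about 0 to 0.002 at the start (up), 0.014 when fully down. It resists with about 3.5 N of friction (no spring), and stays where it is left; 0.014 is a hard stop, but the cap is sprung on its stem: it does not give below 5 N, then gives about 1 mm per 1.2 N for up to 8 mm and springs back when let go
- bushing_keytop (a point): Centre of the top face of that key: flat white round cap 40 mm across and 6 mm thick on a yellow stem; at joint value 0 it stands 54 mm above the slab (24 mm above the housing), fully down 40 mm. The point moves with the key and its sprung cap
- bushing_center (a point): Bronze bushing sleeve, loose, a brown-gold tube standing on end, 32 mm across, 24 mm bore, 32 mm tall; this point is its centre, half-way up; z is its upright axis
- brake_block: Tick-off block, fixed to the slab, on which the brake stands; all four blocks look alike and differ only in the part on them. Grey plate 160 mm (its x) by 76 mm (its y), 8 mm thick; on its +x half a black key housing 62 x 68 mm whose top is 30 mm above the slab; on its -x half a blue pad where the part stands. Origin: centre of the plate's underside, on the slab; z up. The key's axis is upright at 45 mm along the block's +x; the part stands about 45 mm along its -x
- brake_key (a joint): How far the key on the brake's block has been pushed down, in m: about 0 to 0.002 at the start (up), 0.014 when fully down. It resists with about 3.5 N of friction (no spring), and stays where it is left; 0.014 is a hard stop, but the cap is sprung on its stem: it does not give below 5 N, then gives about 1 mm per 1.2 N for up to 8 mm and springs back when let go
- brake_keytop (a point): Centre of the top face of that key: flat white round cap 40 mm across and 6 mm thick on a yellow stem; at joint value 0 it stands 54 mm above the slab (24 mm above the housing), fully down 40 mm. The point moves with the key and its sprung cap
- brake_center (a point): Red rubber heel brake, loose, a stepped block with a footprint of 40 x 30 mm, 40 mm tall with a steel stud on top; this point is its centre, half-way up; z is its upright axis
- socket_block: Tick-off block, fixed to the slab, on which the socket stands; all four blocks look alike and differ only in the part on them. Grey plate 160 mm (its x) by 76 mm (its y), 8 mm thick; on its +x half a black key housing 62 x 68 mm whose top is 30 mm above the slab; on its -x half a blue pad where the part stands. Origin: centre of the plate's underside, on the slab; z up. The key's axis is upright at 45 mm along the block's +x; the part stands about 45 mm along its -x
- socket_key (a joint): How far the key on the socket's block has been pushed down, in m: about 0 to 0.002 at the start (up), 0.014 when fully down. It resists with about 3.5 N of friction (no spring), and stays where it is left; 0.014 is a hard stop, but the cap is sprung on its stem: it does not give below 5 N, then gives about 1 mm per 1.2 N for up to 8 mm and springs back when let go
- socket_keytop (a point): Centre of the top face of that key: flat white round cap 40 mm across and 6 mm thick on a yellow stem; at joint value 0 it stands 54 mm above the slab (24 mm above the housing), fully down 40 mm. The point moves with the key and its sprung cap
- socket_center (a point): Black steel deep socket, loose, standing on end, 29 mm across, 55 mm tall; this point is its centre, half-way up; z is its upright axis
- ramekin_rim (a point): White ceramic ramekin, loose, 76 mm across the rim, 42 mm tall, standing on the slab near the blocks; this point is the centre of its mouth, 42 mm up

How it is judged:
By the outcome, as a careful person would: the job done as asked, in the order asked, and still so for the second after the job is handed in, with the robot touching nothing.
It also fails if it takes over 42 s, if anything falls off the work surface, if the arm or the gripper's body presses on something with over 40 N, if the wrist force passes 120 N, or if a joint passes its speed limit or range.

ROBOT

A 7-joint arm with a two-finger parallel gripper is mounted at the origin on the work surface. World frame = base frame: x ahead of the robot, y to its left, z up, the work surface at z = 0. Lengths are in m, angles in rad, forces in N, time in s.
With the tool pointing down it reaches from about 0.4 to 0.9 m from the base axis. Payload 5.5 kg.
Tool frame: the origin (TCP) lies midway between the tips of the shut fingers; the grasp point (between the pads) lies 19 mm behind it; y points along the fingers, z is the direction in which the jaws open and shut, and the axes are right-handed (so a half turn about y gives the same grasp; the last joint's range is limited). The gripper opens to 85 mm and grips with 20 to 120 N. Pads are 22 mm wide; open, the fingers measure 114 mm over their backs; the gripper's body (76 mm by 85 mm) begins 54 mm behind the grasp point. The pads swing forward as they close: fully open they stand 13 mm farther back than shut.
Start: joints at [1.597, 0.501, -0.427, 1.55, 0.221, 1.138, -0.21], TCP at [0.153, -0.632, 0.207] pointing down, gripper open.
Joint ranges: [-2.88, 2.88], [-0.31, 2.03], [-1.54, 1.56], [0.2, 2.42], [-1.41, 4.55], [0.19, 2.02], [-2.57, 2.57]. Speed limits (rad/s): [2.57, 2.57, 3.14, 3.14, 3.14, 3.14, 3.14].

INTERFACE

Orientations are given as a unit quaternion [x, y, z, w].
In Python, from bench import bot, optics, ticket gives the robot as it stands.
- The arm moves only by the tool move_arm, never from a script. Its argument "series" is a list of rows, each a list of 4 numbers: the shift along the world's x, y, z in mm, then the turn about the world's z in degrees. A call has 1 to 8 rows; each row is the pose to reach, as a shift and turn from the pose measured when the call began; what a row does not reach only later rows make up. A row lasts 1/12 s, in which the tool goes at most 41.7 mm and 7.16 degrees, less where a joint would pass 70% of its speed; a pose out of reach is approached as far as the arm can. A call with a gripper value outside its range is refused whole. "claw" is the closure, from -1 (fully open) to 1 (shut), set as the call begins (left out, the last holds). The fingers move at their own pace and stop on an object; "grip_force" is the grip in N (left out, the last holds). Time passes only in rows, so rows that repeat a pose let the fingers close. It gives the time, the measured TCP pose, the force and the opening at its end, in the units of the state.
- bot.read_state(): the state, without advancing time (a new reading comes with each control period).
- optics.read_camera(name): name is "scene" or "top" or "wrist"; returns a dict with "color" (400x640x3 uint8, red, green, blue), "range_z" (400x640 float32, m along the optical axis (not along the pixel's ray), 0 where there is no reading), "intrinsics" (3x3 intrinsics, pixels), "dist" ([k1, k2, p1, p2, k3] as OpenCV has them; the pictures are not rectified), "R" (3x3) and "t" (3): a world point X has camera coordinates R X + t; the wrist camera has in their place "tool_from_camera" (4x4, takes a point from camera to tool coordinates, whose origin is the TCP and whose axes are the tool frame's). Camera axes: x right, y down, z forward; pixel columns grow to the right and rows downward; lengths in m; the calibration is good to about 2 mm. A picture is of the moment at which its call begins: read the wrist's pose just before it.
- ticket.sign_off(): hands the job in, once; it reports no verdict.
The state is a dict: "time_s": time; "qpos": joint angles; "dq": joint speeds; "effort": joint torques, N m; "tcp_pos": TCP position; "ee_rot": TCP orientation; "ft_force": force on the tool from outside, world axes, zero at the start; "torque": the same for the moment, N m; "width": finger opening in m.
Only numpy, scipy, OpenCV 4.12 (cv2) and the standard library are available. Lean on these libraries where they do the work, as an engineer would, in place of code of your own. Each camera call takes 0.05 s, during which the arm holds its last target.

## Working session

There is one attempt and no reset: what is moved stays moved. The work goes in short steps, Python scripts to look and compute and a tool call to move; the robot and the scene stay as the last step left them, time stands still between calls to the robot, and variables do not carry over. Pictures are saved under pics/ and viewed, and the job is handed in when it is done.

Besides the shell and the picture viewer there is one more tool, called after "Emit:" by a JSON object that holds its "method" and its "body". move_arm: Moves the arm, as the interface text tells. Its arguments: {"type":"object","properties":{"series":{"type":"array","items":{"type":"array","items":{"type":"number"}}},"claw":{"type":"number"},"grip_force":{"type":"number"}},"required":["series"]}

```bash
ls; mkdir -p pics; cat > h.py <<'E'
import numpy as np, cv2
from bench import bot, optics, ticket
def save(n,im): cv2.imwrite(f'pics/{n}.png', im[:,:,::-1])
def world(c,u,v,z=None):
    """pixel -> world; z=None uses range, else intersect plane z"""
    K=c['intrinsics'];p=cv2.undistortPoints(np.array([[[u,v]]],float),K,np.array(c['dist'])).ravel()
    d=np.array([p[0],p[1],1.0]);R=np.array(c['R']);t=np.array(c['t'])
    if z is None: s=c['range_z'][int(round(v)),int(round(u))]
    else:
        o=-R.T@t; s=(z-o[2])/(R.T@d)[2]
    return R.T@(d*s-t)
E
python3 - <<'E'
from h import *
s=bot.read_state(); print({k:np.round(v,3) for k,v in s.items()})
for n in ['scene','top','wrist']:
    c=optics.read_camera(n); save(n+'0',c['color']); np.savez(n+'0.npz',**c)
    if n!='wrist': print(n,np.round(-np.array(c['R']).T@c['t'],3))
    else: print(np.round(c['tool_from_camera'],3))
E
```

```text
pics
{'time_s': np.float64(0.0), 'qpos': array([ 1.597,  0.502, -0.427,  1.551,  0.221,  1.138, -0.21 ]), 'dq': array([ 0.002,  0.001,  0.   ,  0.001,  0.   , -0.002,  0.001]), 'effort': array([ 1.0000e-03, -5.6951e+01, -5.8160e+00, -2.8093e+01,  1.1000e-02,
        1.2000e-02, -0.0000e+00]), 'tcp_pos': array([ 0.152, -0.631,  0.206]), 'ee_rot': array([-0.084,  0.703, -0.701,  0.083]), 'ft_force': array([0.389, 0.036, 0.167]), 'torque': array([0.024, 0.039, 0.002]), 'width': np.float64(0.085)}
scene [1.114 0.169 0.697]
top [0.422 0.002 0.931]
[[-0.001  0.954  0.299 -0.076]
 [ 0.    -0.299  0.954 -0.167]
 [ 1.     0.001  0.    -0.   ]
 [ 0.     0.     0.     1.   ]]
```

View pics/top0.png

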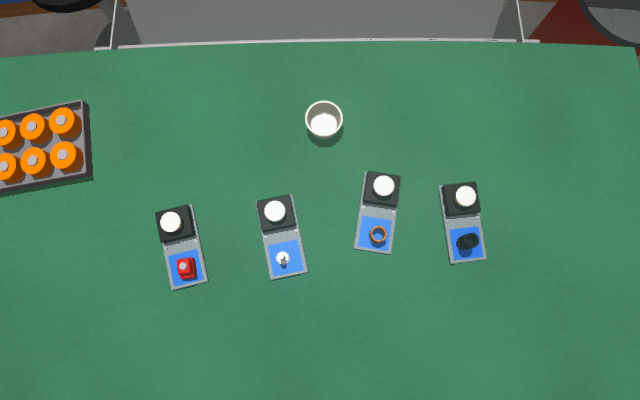

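View pics/scene0.png

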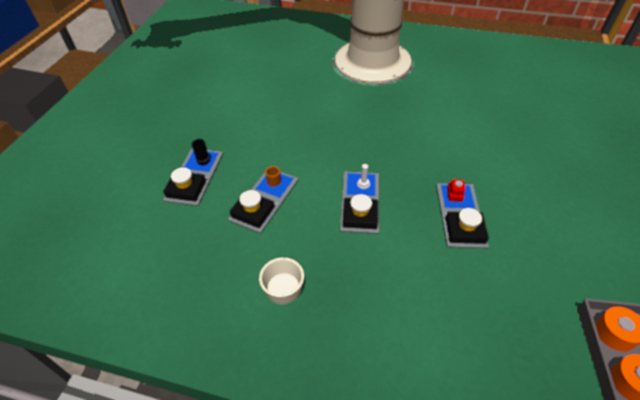

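View pics/wrist0.png

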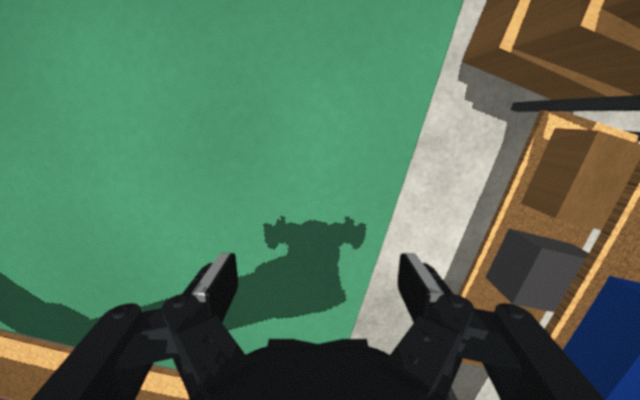

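The top picture shows the white keys at about (170,222) by the brake, (275,211) by the kingpin, (384,186) by the bushing and (466,196) by the socket. The ramekin is at (324,120). The scene picture shows the keys in the same order. Next I measure the caps in both cameras.

```bash
cat > meas.py <<'E'
from h import *
G={'top':dict(brake=(170,222),king=(275,211),bush=(384,186),sock=(466,196),ram=(324,120)),
 'scene':dict(brake=(470,217),king=(361,204),bush=(250,200),sock=(181,177))}
def run(cams):
  out={}
  for n in cams:
    c=cams[n]; im=np.asarray(c['color']).astype(int)
    m=((im.min(2)>140)&(im.max(2)-im.min(2)<50)).astype(np.uint8)
    k,l,st,ce=cv2.connectedComponentsWithStats(m)
    for g,(u,v) in G[n].items():
        i=l[v-2:v+3,u-2:u+3].max()
        if i==0 : print(n,g,'no blob');continue
        ys,xs=np.where(l==i)
        P=np.array([world(c,x,y) for x,y in zip(xs,ys)])
        h=np.median(P[:,2]); 
        cc=ce[i]; w=world(c,*cc,z=0.053)
        print(n,g,st[i],'cent',np.round(cc,1),'range med',np.round(np.median(P,0),4),'max z',P[:,2].max().round(4),'plane.053',np.round(w,4), 'ext',np.round(np.ptp(P,0),3))
E
python3 - <<'E'
from meas import *
run({n:dict(np.load(n+'0.npz')) for n in ['top','scene']})
c=dict(np.load('top0.npz'))
for u,v in [(283,262),(186,268),(377,234),(467,241),(250,330),(190,280),(292,270),(480,255)]: print(u,v,world(c,u,v).round(4))
E
```

```text
top brake [160 212  21  20 330] cent [169.9 221.4] range med [0.5489 0.287  0.0527] max z 0.9306 plane.053 [0.5495 0.2871 0.053 ] ext [0.149 0.306 0.902]
top king [264 200  21  21 349] cent [274.2 210.3] range med [0.5678 0.0866 0.0532] max z 0.9306 plane.053 [0.5674 0.0864 0.053 ] ext [0.169 0.107 0.903]
top bush [373 175  22  21 346] cent [383.3 185.1] range med [ 0.612  -0.1231  0.0543] max z 0.9306 plane.053 [ 0.6123 -0.1232  0.053 ] ext [0.215 0.149 0.902]
top sock [456 186  20  20 322] cent [465.5 195.4] range med [ 0.5894 -0.2821  0.0539] max z 0.9306 plane.053 [ 0.589  -0.2825  0.053 ] ext [0.185 0.312 0.902]
top ram [305 100  38  36 727] cent [323.5 121.1] range med [ 0.757  -0.0116  0.0063] max z 0.9306 plane.053 [ 0.7439 -0.0109  0.053 ] ext [0.389 0.078 0.934]
scene brake [459 208  23  18 329] cent [470.2 216.3] range med [0.5485 0.2871 0.0533] max z 0.6972 plane.053 [0.5489 0.2872 0.053 ] ext [0.627 0.143 0.69 ]
scene king [351 194  21  17 289] cent [360.9 202.2] range med [0.5673 0.0864 0.0536] max z 0.6972 plane.053 [0.5672 0.0862 0.053 ] ext [0.603 0.109 0.691]
scene bush [240 189  21  18 291] cent [249.9 197.6] range med [ 0.612  -0.1235  0.0546] max z 0.0576 plane.053 [ 0.6109 -0.1235  0.053 ] ext [0.079 0.066 0.058]
scene sock [171 167  21  16 248] cent [180.7 174.6] range med [ 0.5896 -0.2823  0.054 ] max z 0.0575 plane.053 [ 0.5889 -0.2827  0.053 ] ext [0.082 0.079 0.057]
283 262 [0.4712 0.0731 0.0173]
186 268 [0.4608 0.2551 0.0468]
377 234 [ 0.5231 -0.1127  0.0084]
467 241 [ 0.5022 -0.2837  0.0376]
250 330 [ 3.41e-01  1.40e-01 -2.00e-04]
190 280 [0.4389 0.2576 0.0082]
292 270 [0.4557 0.0561 0.0117]
480 255 [ 0.4761 -0.3178  0.0082]
```

```bash
python3 - <<'E'
from h import *
from scipy.spatial.transform import Rotation as r
s=bot.read_state(); print(r.from_quat(s['ee_rot']).as_matrix().round(3)); print(np.array([.5675,.0865,.2])-s['tcp_pos'])
E
```

```text
[[-0.972 -0.     0.235]
 [-0.235  0.001 -0.972]
 [-0.    -1.    -0.001]]
[ 0.41518684  0.71783584 -0.00608973]
```

Emit:
{"method": "move_arm", "body": {"series": [[20,36,0,0],[40,70,0,0],[60,104,0,0],[80,138,0,0],[100,172,0,0],[120,206,0,0],[140,240,0,0],[140,240,0,0]], "claw": 1, "grip_force": 20}}

```text
time_s: 0.82
tcp_pos: [0.2971, -0.3836, 0.2063]
ee_rot: [-0.087, 0.703, -0.7, 0.088]
ft_force: [0.4, 1.3, -0.5]
width: 0.0004
```

Emit:
{"method": "move_arm", "body": {"series": [[20,36,0,-2],[40,70,0,-4],[60,104,0,-6],[80,138,0,-8],[100,172,0,-10],[120,206,0,-12],[140,240,0,-14],[140,240,0,-14]]}}

```text
time_s: 1.48
tcp_pos: [0.4411, -0.1355, 0.2072]
ee_rot: [-0.002, 0.709, -0.705, 0.006]
ft_force: [-0.1, -0.2, -0.1]
width: 0.0001
```

```bash
python3 - <<'E'
from h import *
s=bot.read_state(); print(s['qpos'].round(2),s['tcp_pos'],s['ft_force']); print((np.array([.5675,.0865,.07])-s['tcp_pos'])*1000)
E
```

```text
[ 0.93  0.19 -0.76  2.    0.15  1.   -1.45] [ 0.44113177 -0.1355215   0.20717191] [-0.08194974 -0.23539658 -0.13546402]
[ 126.36822879  222.02149588 -137.17191148]
```

Emit:
{"method": "move_arm", "body": {"series": [[20,35,-8,0],[40,70,-20,0],[60,105,-35,0],[80,140,-50,0],[100,175,-70,0],[115,205,-90,0],[126,222,-105,0],[126,222,-107,0]]}}

```text
time_s: 2.15
tcp_pos: [0.5665, 0.0939, 0.0966]
ee_rot: [-0.007, 0.711, -0.703, 0.008]
ft_force: [0.2, 0.7, 0.9]
width: 0.0003
```

```bash
python3 - <<'E'
from h import *
s=bot.read_state(); print(s['qpos'].round(2),s['tcp_pos'],s['ft_force'],s['time_s']); print((np.array([.5675,.0865,.07])-s['tcp_pos'])*1000)
for n in ['scene','wrist']:
    c=optics.read_camera(n); save(n+'1',c['color'])
E
```

```text
[ 0.34  0.57 -0.71  1.83  0.45  0.9  -2.13] [0.56654022 0.09394966 0.09663538] [0.18371581 0.74567804 0.85887431] 2.15
[  0.95977785  -7.44966122 -26.635378  ]
```

View pics/scene1.png

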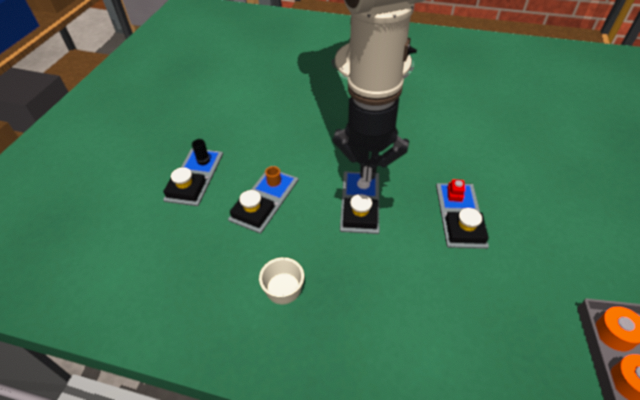

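View pics/wrist1.png

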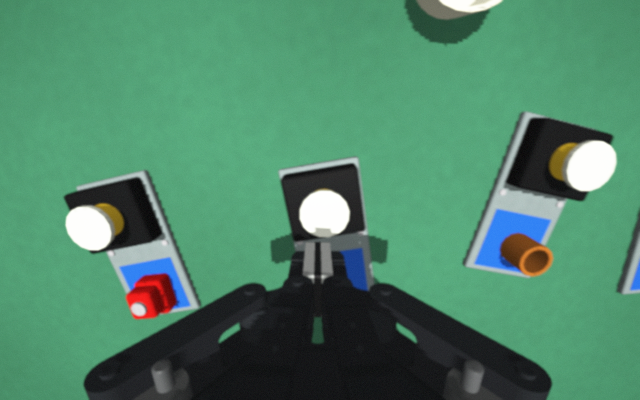

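```bash
cat >> h.py <<'E'
from scipy.spatial.transform import Rotation as Ro
def wrist_cap(c,s,u,v,z):
    T=np.array(c['tool_from_camera']);K=c['intrinsics']
    p=cv2.undistortPoints(np.array([[[u,v]]],float),K,np.array(c['dist'])).ravel()
    M=Ro.from_quat(s['ee_rot']).as_matrix()
    o=M@T[:3,3]+s['tcp_pos']; d=M@T[:3,:3]@np.array([p[0],p[1],1.]); return o+d*(z-o[2])/d[2]
def wproj(c,s,X):
    T=np.array(c['tool_from_camera']);M=Ro.from_quat(s['ee_rot']).as_matrix()
    q=M.T@(np.array(X)-s['tcp_pos']); q=T[:3,:3].T@(q-T[:3,3])
    return cv2.projectPoints(q.reshape(1,1,3),np.zeros(3),np.zeros(3),c['intrinsics'],np.array(c['dist']))[0].ravel()
def sproj(c,X):
    return cv2.projectPoints(np.array(X,float).reshape(1,1,3),cv2.Rodrigues(np.array(c['R']))[0],np.array(c['t']),c['intrinsics'],np.array(c['dist']))[0].ravel()
E
python3 - <<'E'
from h import *
s=bot.read_state(); print(s['tcp_pos'],s['dq'].round(3))
c=optics.read_camera('wrist'); save('wrist2',c['color'])
print('tcp px',wproj(c,s,s['tcp_pos']),'cap px',wproj(c,s,[.5675,.0865,.053]),'below tcp', wproj(c,s,[*s['tcp_pos'][:2],.053]))
im=c['color'].astype(int); m=((im.min(2)>140)&(im.max(2)-im.min(2)<50)).astype(np.uint8)
k,l,st,ce=cv2.connectedComponentsWithStats(m)
for i in range(1,k):
    if st[i,4]>500: print(st[i],ce[i].round(1),wrist_cap(c,s,*ce[i],.053).round(4))
c=optics.read_camera('scene'); print('scene tip',sproj(c,s['tcp_pos']))
save('zoom2',cv2.resize(c['color'][120:250,280:440],None,fx=4,fy=4))
E
```

```text
[0.565865   0.08782276 0.09838994] [ 0.052 -0.05   0.013  0.002 -0.001  0.014  0.006]
tcp px [317.61020752 237.64121291] cap px [319.63275886 212.61321983] below tcp [317.9671173  214.48162125]
[433   0  64  13 572] [463.8   4.6] [ 0.7174 -0.0077  0.053 ]
[ 463  112   98  164 2585] [512.3 203.9] [ 0.578  -0.0705  0.053 ]
[ 561  139   51   51 1988] [585.7 164.2] [ 0.6121 -0.1242  0.053 ]
[  74  172  122  141 2167] [144.1 245.2] [0.5347 0.2372 0.053 ]
[ 296  190   50   46 1849] [320.3 212.7] [0.5674 0.086  0.053 ]
[  63  206   46   45 1596] [ 85.7 228. ] [0.5493 0.2868 0.053 ]
scene tip [363.25062002 185.78065678]
```

View pics/zoom2.png

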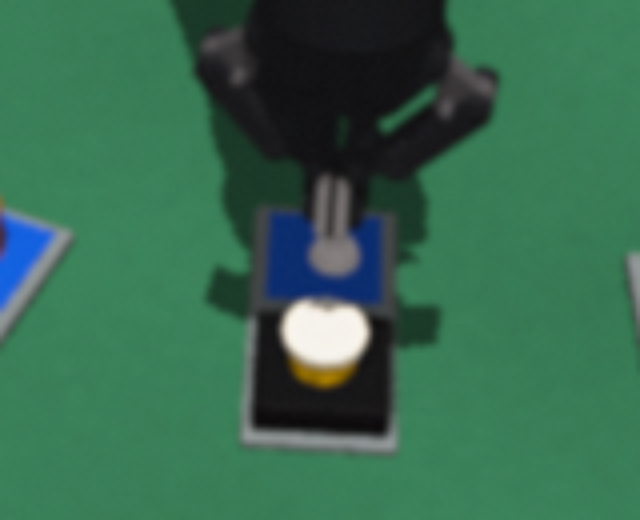

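View pics/wrist2.png

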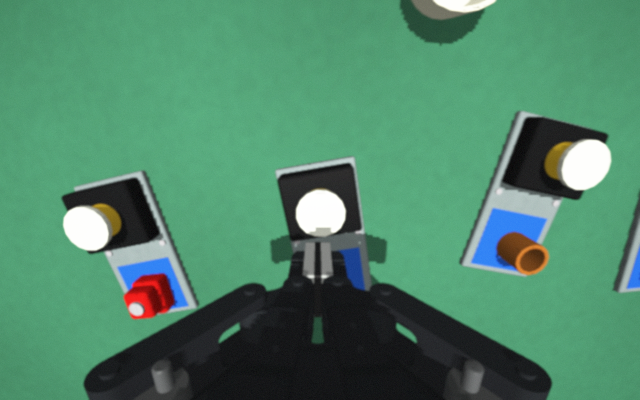

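The wrist, scene and top cameras agree on the caps to about 1 mm, and the fingertip projects where it is seen, at (318,238) in the wrist picture. Now I descend.

Emit:
{"method": "move_arm", "body": {"series": [[1.5,-1.5,-15,0],[1.5,-1.5,-30,0],[1.5,-1.5,-36,0],[1.5,-1.5,-38,0],[1.5,-1.5,-38,0]]}}

```text
time_s: 2.77
tcp_pos: [0.5681, 0.0823, 0.0619]
ee_rot: [-0.002, 0.709, -0.705, 0.005]
ft_force: [0.1, -0.5, -0.1]
width: 0.0004
```

```bash
python3 - <<'E'
from h import *
s=bot.read_state(); print(s['tcp_pos'],s['ft_force'],s['dq'].round(3))
E
```

```text
[0.56809053 0.08227145 0.06191519] [ 0.07423394 -0.5143776  -0.10227016] [-0.006 -0.012 -0.016 -0.017 -0.005  0.006  0.003]
```

Emit:
{"method": "move_arm", "body": {"series": [[-0.5,3,-3,0],[-0.5,4,-6,0],[-0.5,4,-9,0],[-0.5,4,-11,0],[-0.5,4,-13,0],[-0.5,4,-14,0],[-0.5,4,-14,0]]}}

```text
time_s: 3.35
tcp_pos: [0.5674, 0.0862, 0.0476]
ee_rot: [-0.002, 0.709, -0.705, 0.005]
ft_force: [0.7, 0.5, -0.6]
width: 0.0001
```

```bash
python3 - <<'E'
from h import *
s=bot.read_state(); print(s['tcp_pos'],s['ft_force'])
c=optics.read_camera('scene'); a=cv2.resize(c['color'][130:230,320:410],None,fx=4,fy=4)
c=optics.read_camera('wrist'); b=cv2.resize(c['color'][150:280,250:390],None,fx=3,fy=3)
b=b[:390]; a=cv2.copyMakeBorder(a,0,max(0,b.shape[0]-a.shape[0]),0,0,0)[:390]
save('z3',np.hstack([a,b]))
E
```

```text
[0.56744069 0.08624336 0.04762028] [ 0.6601292   0.47339991 -0.64043705]
```

View pics/z3.png

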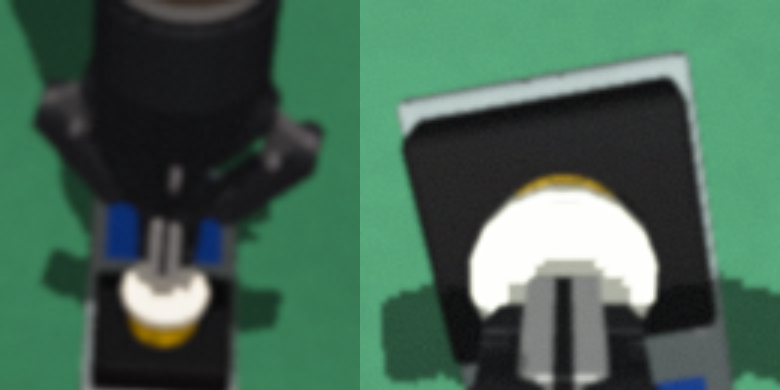

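The fingertip sits over the middle of the cap in both views, and the cap may be only just touched. I continue down in small steps, watching the force.

Emit:
{"method": "move_arm", "body": {"series": [[0,0,-1,0],[0,0,-2,0],[0,0,-3,0],[0,0,-4,0],[0,0,-5,0]]}}

```text
time_s: 3.87
tcp_pos: [0.5676, 0.0863, 0.0428]
ee_rot: [-0.002, 0.709, -0.705, 0.005]
ft_force: [0.4, 0.1, -0.6]
width: 0.0003
```

```bash
python3 - <<'E'
from h import *
s=bot.read_state(); print(s['tcp_pos'],s['ft_force'])
for n in ['scene','top']:
    c=optics.read_camera(n); 
    u,v=sproj(c,[.5675,.0865,.045]); im=c['color'].astype(int); m=((im.min(2)>140)&(im.max(2)-im.min(2)<50))
    u,v=int(u),int(v); z=[world(c,x,y) for y in range(v-12,v+12) for x in range(u-12,u+12) if m[y,x]]
    if z:
        z=np.array(z); z=z[z[:,2]<.06]; print(n,len(z),np.percentile(z[:,2],[10,50,90]).round(4))
    save('z4'+n,cv2.resize(c['color'][v-50:v+50,u-60:u+60],None,fx=4,fy=4))
E
```

```text
[0.56757368 0.08628673 0.0427698 ] [ 0.35728994  0.13065391 -0.57733211]
scene 180 [0.0513 0.0536 0.0551]Traceback (most recent call last):
  File "<stdin>", line 8, in <module>
    return _quantile_unchecked(
        a, q, axis, out, overwrite_input, method, keepdims, weights)
    return _ureduce(a,
                    func=_quantile_ureduce_func,
    ...<5 lines>...
                    overwrite_input=overwrite_input,
                    method=method)
    r = func(a, **kwargs)
    result = _quantile(arr,
                       quantiles=q,
    ...<2 lines>...
                       out=out,
                       weights=wgt)
    slices_having_nans = np.isnan(arr[-1, ...])
                                  ~~~^^^^^^^^^
IndexError: index -1 is out of bounds for axis 0 with size 0
```

View pics/z4scene.png

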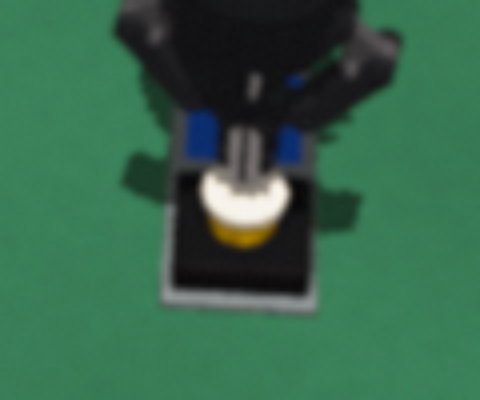

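```bash
python3 - <<'E'
from h import *
s=bot.read_state(); print(s['tcp_pos'],s['width'],s['time_s'])
c=optics.read_camera('scene'); print('tip px',sproj(c,s['tcp_pos']),'5cm up',sproj(c,s['tcp_pos']+[0,0,.05]))
u0,v0=sproj(c,s['tcp_pos'])
for v in range(int(v0)-22,int(v0)+16,2):
    print(v,[(tuple((world(c,u,v)*1000).round().astype(int)),c['color'][v,u].tolist()) for u in (int(u0)-2,int(u0)+1)])
save('z5',cv2.resize(c['color'][150:230,310:410],None,fx=7,fy=7,interpolation=cv2.INTER_NEAREST))
c=optics.read_camera('wrist');print(wproj(c,s,s['tcp_pos'])); save('w5',c['color'])
E
```

```text
[0.56744509 0.08625892 0.04265981] -8.88702325723689e-05 3.9667
tip px [360.60391588 205.79707615] 5cm up [362.05679885 188.3383138 ]
183 [((np.int64(580), np.int64(80), np.int64(119)), [19, 17, 19]), ((np.int64(574), np.int64(85), np.int64(113)), [15, 16, 18])]
185 [((np.int64(581), np.int64(81), np.int64(114)), [22, 21, 23]), ((np.int64(572), np.int64(84), np.int64(106)), [22, 21, 22])]
187 [((np.int64(577), np.int64(80), np.int64(105)), [69, 66, 65]), ((np.int64(575), np.int64(85), np.int64(104)), [55, 51, 52])]
189 [((np.int64(577), np.int64(80), np.int64(99)), [111, 106, 105]), ((np.int64(577), np.int64(86), np.int64(100)), [67, 64, 65])]
191 [((np.int64(577), np.int64(81), np.int64(93)), [112, 108, 106]), ((np.int64(579), np.int64(86), np.int64(97)), [70, 67, 66])]
193 [((np.int64(578), np.int64(81), np.int64(90)), [112, 108, 106]), ((np.int64(578), np.int64(87), np.int64(91)), [69, 67, 67])]
195 [((np.int64(576), np.int64(81), np.int64(82)), [110, 105, 104]), ((np.int64(576), np.int64(87), np.int64(84)), [76, 72, 72])]
197 [((np.int64(576), np.int64(81), np.int64(77)), [116, 1
[... 839 characters left out ...]
t64(55)), [244, 240, 234])]
211 [((np.int64(582), np.int64(84), np.int64(44)), [160, 144, 114]), ((np.int64(585), np.int64(90), np.int64(48)), [176, 162, 137])]
213 [((np.int64(580), np.int64(84), np.int64(36)), [142, 107, 0]), ((np.int64(581), np.int64(90), np.int64(38)), [154, 118, 14])]
215 [((np.int64(581), np.int64(85), np.int64(30)), [114, 86, 0]), ((np.int64(579), np.int64(90), np.int64(30)), [159, 119, 0])]
217 [((np.int64(585), np.int64(86), np.int64(29)), [34, 29, 23]), ((np.int64(585), np.int64(92), np.int64(32)), [51, 40, 23])]
219 [((np.int64(591), np.int64(87), np.int64(31)), [23, 23, 25]), ((np.int64(589), np.int64(92), np.int64(30)), [25, 23, 26])]
[317.60661564 237.64017037]
```

View pics/z5.png

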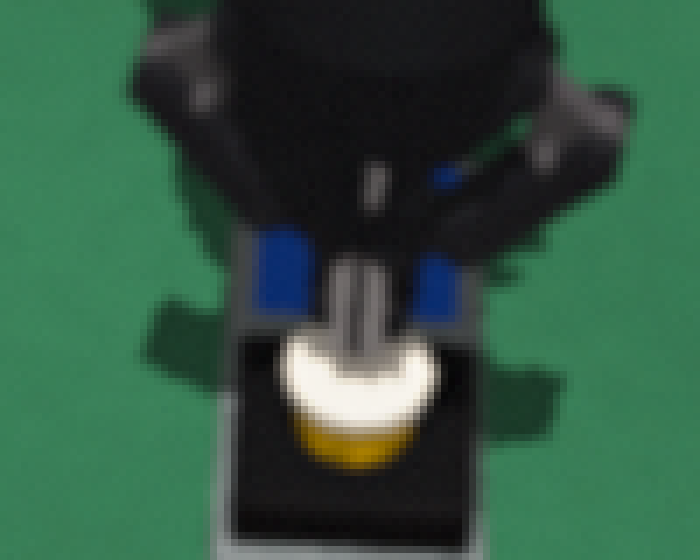

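View pics/w5.png

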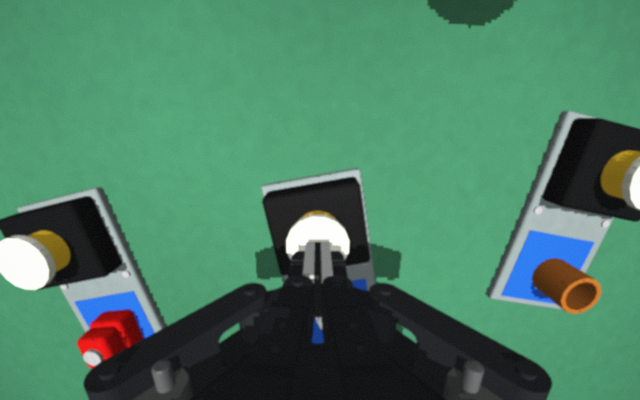

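The scene depth puts the fingertip at z≈71 mm, while the TCP reading says 43 mm. The cap is still at 54 mm and there is no force. I resolve this before going on.

```bash
python3 - <<'E'
from h import *
s=bot.read_state(); print(s['tcp_pos'],s['qpos'].round(3),s['time_s'])
c=optics.read_camera('wrist'); T=np.array(c['tool_from_camera'])
K=c['intrinsics']
for v in range(225,300,6):
    o=[]
    for u in (309,327):
        p=cv2.undistortPoints(np.array([[[u,v]]],float),K,np.array(c['dist'])).ravel(); r=c['range_z'][v,u]
        q=T[:3,:3]@(np.array([p[0],p[1],1])*r)+T[:3,3]; o.append((q*1000).round(1).tolist())
    print(v,o)
# slab points world z from wrist range
M=Ro.from_quat(s['ee_rot']).as_matrix()
def W(u,v):
    p=cv2.undistortPoints(np.array([[[u,v]]],float),K,np.array(c['dist'])).ravel(); r=c['range_z'][v,u]
    return M@(T[:3,:3]@(np.array([p[0],p[1],1])*r)+T[:3,3])+s['tcp_pos']
for uv in [(150,100),(320,80),(420,150),(30,260),(318,225),(290,240),(560,100),(300,200)]: print(uv,W(*uv).round(4))
E
```

```text
[0.56755339 0.08630013 0.04283029] [ 0.306  0.64  -0.656  1.861  0.52   0.813 -2.181] 4.0667
225 [[-12.7, -9.4, -5.3], [-12.9, -9.8, 5.7]]
231 [[-9.1, -10.3, -5.3], [-9.1, -10.1, 5.7]]
237 [[-4.9, -9.8, -5.3], [-5.2, -10.5, 5.8]]
243 [[-10.6, -30.3, -4.7], [-10.3, -29.7, 5.1]]
249 [[-10.6, -37.5, -4.5], [-10.5, -37.3, 4.8]]
255 [[-76.2, -167.5, -0.3], [-10.9, -44.4, 4.6]]
261 [[-10.4, -49.6, -4.2], [-10.4, -49.5, 4.4]]
267 [[-11.4, -56.8, -4.0], [-10.8, -55.8, 4.2]]
273 [[-10.7, -60.8, -3.8], [-10.6, -60.6, 4.1]]
279 [[-11.5, -66.7, -3.7], [-11.5, -66.6, 3.8]]
285 [[-11.0, -70.4, -3.6], [-11.4, -70.9, 3.7]]
291 [[-11.8, -75.6, -3.4], [-12.3, -76.3, 3.5]]
297 [[-11.7, -79.2, -3.3], [-11.1, -78.4, 3.5]]
(150, 100) [0.655  0.209  0.0007]
(320, 80) [0.6685 0.086  0.0011]
(420, 150) [0.6211 0.0104 0.0011]
(30, 260) [0.552  0.2794 0.0532]
(318, 225) [0.5802 0.0862 0.0523]
(290, 240) [0.5705 0.1034 0.0535]
(560, 100) [ 0.6597 -0.0904  0.    ]
(300, 200) [0.5893 0.0986 0.0296]
```

Both cameras put the visible fingertip about 28 mm behind the stated TCP, and the zero force agrees with that. So contact should come near TCP z≈25 mm. I keep going down in small steps and go by the force and the cap's height.

Emit:
{"method": "move_arm", "body": {"series": [[0,0,-3,0],[0,0,-6,0],[0,0,-9,0],[0,0,-11,0],[0,0,-13,0],[0,0,-14,0]]}}

```text
time_s: 4.62
tcp_pos: [0.5674, 0.0863, 0.0285]
ee_rot: [-0.002, 0.709, -0.705, 0.005]
ft_force: [-0.2, -0.8, 3.0]
width: 0.0
```

Emit:
{"method": "move_arm", "body": {"series": [[0,0,-1,0],[0,0,-2,0],[0,0,-3,0],[0,0,-4,0]]}}

```text
time_s: 4.95
tcp_pos: [0.5674, 0.0863, 0.0246]
ee_rot: [-0.002, 0.709, -0.705, 0.005]
ft_force: [-1.7, -0.9, 3.9]
width: -0.0002
```

```bash
cat > chk.py <<'E'
from h import *
def cap(n,xy,c=None):
    c=c or optics.read_camera(n)
    u,v=[int(round(k)) for k in sproj(c,[*xy,.047])]; im=c['color'].astype(int); m=((im.min(2)>140)&(im.max(2)-im.min(2)<50))
    z=np.array([world(c,x,y) for y in range(v-16,v+16) for x in range(u-16,u+16) if m[y,x]] or [[0,0,0]])
    z=z[(z[:,2]<.06)&(z[:,2]>.03)&(np.hypot(z[:,0]-xy[0],z[:,1]-xy[1])<.017)]
    print(n,xy,len(z),np.percentile(z[:,2],[10,50,90]).round(4) if len(z) else '')
    return c
KING=(.5675,.0865);BUSH=(.612,-.1233);BRAKE=(.549,.287);SOCK=(.589,-.2824)
E
python3 - <<'E'
from chk import *
s=bot.read_state(); print(s['tcp_pos'],s['ft_force'],s['time_s'])
cap('scene',KING)
E
```

```text
[0.56739437 0.08629768 0.02458429] [-1.6739978  -0.88081986  3.91606039] 4.95
scene (0.5675, 0.0865) 80 [0.0484 0.0498 0.0511]
```

There is contact at about 3.5–4 N, and the cap is at 49.8 mm with TCP at 24.6 (an offset of about 25 mm). Fully down should be near TCP z≈14.8 mm.

Emit:
{"method": "move_arm", "body": {"series": [[0,0,-1.5,0],[0,0,-3,0],[0,0,-4.5,0],[0,0,-6,0],[0,0,-7,0],[0,0,-8,0]]}}

```text
time_s: 5.5
tcp_pos: [0.5674, 0.0863, 0.0163]
ee_rot: [-0.002, 0.709, -0.705, 0.005]
ft_force: [-1.2, 0.1, 3.8]
width: -0.0003
```

Emit:
{"method": "move_arm", "body": {"series": [[0,0,-1,0],[0,0,-2,0],[0,0,-2,0]]}}

```text
time_s: 5.75
tcp_pos: [0.5674, 0.0863, 0.0143]
ee_rot: [-0.002, 0.709, -0.705, 0.005]
ft_force: [-2.6, -0.8, 6.1]
width: 0.0
```

```bash
python3 - <<'E'
from chk import *
s=bot.read_state(); print(s['tcp_pos'],s['ft_force'],s['time_s'])
cap('scene',KING)
E
```

```text
[0.56742029 0.08630938 0.01434428] [-2.60850821 -0.80949346  6.08170379] 5.75
scene (0.5675, 0.0865) 77 [0.0381 0.0395 0.0411]
```

Force is 6.1 N, past the 5 N spring onset, and the cap is at 39.5 mm, so the key is fully down. I lift straight up and go to the bushing key.

Emit:
{"method": "move_arm", "body": {"series": [[0,0,4,0],[0,0,14,0],[0,0,34,0],[0,0,60,0],[10,-35,75,0],[20,-70,75,0],[30,-105,75,0],[35,-140,75,0]]}}

```text
time_s: 6.47
tcp_pos: [0.604, -0.0553, 0.0908]
ee_rot: [-0.002, 0.709, -0.705, 0.006]
ft_force: [1.4, 0.4, -0.2]
width: 0.0001
```

```bash
python3 - <<'E'
from chk import *
s=bot.read_state(); print((np.array([*BUSH,.034])-s['tcp_pos'])*1000,s['ft_force'],s['time_s'])
c=cap('top',KING)
c=cap('scene',KING);save('s6',c['color'])
E
```

```text
[  8.00775948 -67.97633547 -56.77381615] [ 1.44880836  0.41985541 -0.18291923] 6.4667
top (0.5675, 0.0865) 238 [0.0385 0.0405 0.0426]
scene (0.5675, 0.0865) 187 [0.0396 0.0409 0.0425]
```

View pics/s6.png

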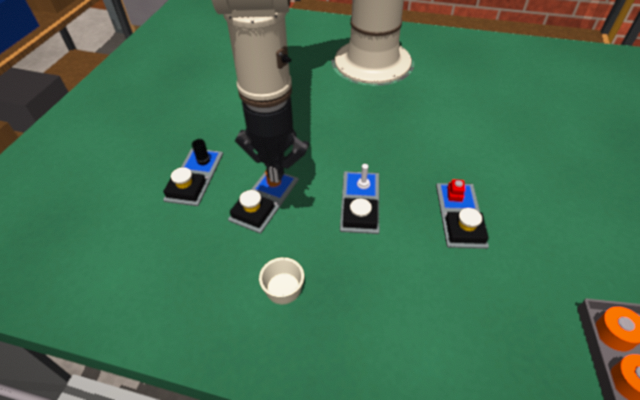

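The kingpin key stays down at about 40.5 mm at (361,208), and the kingpin still stands at (364,178). Next is the bushing.

Emit:
{"method": "move_arm", "body": {"series": [[4,-34,-5,0],[8,-60,-12,0],[8,-68,-20,0],[8,-68,-30,0],[8,-68,-33,0],[8,-68,-33,0],[8,-68,-33,0]]}}

```text
time_s: 7.15
tcp_pos: [0.6112, -0.1286, 0.0564]
ee_rot: [0.001, 0.708, -0.707, 0.002]
ft_force: [1.2, 1.4, 0.6]
width: -0.0002
```

```bash
python3 - <<'E'
from chk import *
s=bot.read_state(); print((np.array([*BUSH,.0145])-s['tcp_pos'])*1000,s['ft_force'],s['time_s'],s['dq'].round(3))
E
```

```text
[  0.82609501   5.32430022 -41.89120406] [1.15443878 1.37971719 0.62328314] 7.15 [-0.002 -0.012  0.    -0.012  0.003  0.002  0.002]
```

Emit:
{"method": "move_arm", "body": {"series": [[1,5,-5,0],[1,5,-12,0],[1,5,-18,0],[1,5,-22,0],[1,5,-25,0],[1,5,-28,0],[1,5,-30,0],[1,5,-31,0]]}}

```text
time_s: 7.82
tcp_pos: [0.6118, -0.1236, 0.0252]
ee_rot: [0.0, 0.708, -0.706, 0.002]
ft_force: [-2.0, 1.0, 4.3]
width: -0.0
```

```bash
python3 - <<'E'
from chk import *
s=bot.read_state(); print((np.array([*BUSH,.0145])-s['tcp_pos'])*1000,s['ft_force'],s['time_s'])
cap('scene',BUSH)
E
```

```text
[  0.17202708   0.31510847 -10.73867887] [-1.99367962  1.03086464  4.33660771] 7.8167
scene (0.612, -0.1233) 73 [0.0489 0.0506 0.0518]
```

Emit:
{"method": "move_arm", "body": {"series": [[0,0,-1.5,0],[0,0,-3,0],[0,0,-4.5,0],[0,0,-6,0],[0,0,-7.5,0],[0,0,-9,0],[0,0,-9,0]]}}

```text
time_s: 8.45
tcp_pos: [0.6121, -0.1237, 0.0159]
ee_rot: [0.0, 0.708, -0.706, 0.002]
ft_force: [0.0, 0.1, 1.0]
width: 0.0003
```

Emit:
{"method": "move_arm", "body": {"series": [[0,0,-1,0],[0,0,-2,0],[0,0,-2,0]]}}

```text
time_s: 8.7
tcp_pos: [0.6121, -0.1237, 0.0142]
ee_rot: [0.0, 0.708, -0.707, 0.002]
ft_force: [-1.3, 0.8, 7.1]
width: -0.0
```

```bash
python3 - <<'E'
from chk import *
s=bot.read_state(); print(s['tcp_pos'],s['ft_force'],s['time_s'])
cap('scene',BUSH)
E
```

```text
[ 0.6121294  -0.12367554  0.01415359] [-1.33758231  0.84141425  7.1130601 ] 8.7
scene (0.612, -0.1233) 73 [0.0378 0.0395 0.0408]
```

Force is 7.1 N and the cap is at 39.5 mm, so the bushing key is fully down. I lift and travel to the brake key, turning the tool +20° to keep joint 7 away from its limit.

Emit:
{"method": "move_arm", "body": {"series": [[0,0,4,0],[0,0,14,0],[0,0,40,0],[0,0,70,0],[-6,35,92,5],[-12,70,95,10],[-18,105,95,15],[-24,140,95,20]]}}

```text
time_s: 9.42
tcp_pos: [0.5884, 0.0172, 0.1107]
ee_rot: [-0.123, 0.696, -0.696, 0.126]
ft_force: [0.0, -0.5, -0.0]
width: -0.0003
```

```bash
python3 - <<'E'
from chk import *
s=bot.read_state(); print((np.array([*BRAKE,.1])-s['tcp_pos'])*1000,s['ft_force'],s['time_s'],s['qpos'].round(2),Ro.from_quat(s['ee_rot']).as_matrix()[:,2].round(3))
cap('scene',BUSH)
E
```

```text
[-39.4311099  269.7841628  -10.73225617] [ 0.02035414 -0.46706223 -0.04153117] 9.4167 [ 0.51  0.6  -0.78  1.79  0.5   0.96 -1.7 ] [ 0.347 -0.938 -0.   ]
scene (0.612, -0.1233) 176 [0.0397 0.0411 0.0426]
```

Emit:
{"method": "move_arm", "body": {"series": [[-6,38,0,0],[-12,76,0,0],[-18,114,0,0],[-24,152,0,0],[-30,190,0,0],[-35,228,0,0],[-39,262,-10,0],[-39,270,-25,0]]}}

```text
time_s: 10.13
tcp_pos: [0.5455, 0.3071, 0.0886]
ee_rot: [-0.129, 0.7, -0.69, 0.136]
ft_force: [-0.4, 1.0, 0.6]
width: -0.0001
```

Emit:
{"method": "move_arm", "body": {"series": [[0,0,0,0],[0,0,0,0],[0,0,0,0]]}}

```text
time_s: 10.38
tcp_pos: [0.5461, 0.3061, 0.089]
ee_rot: [-0.129, 0.699, -0.69, 0.136]
ft_force: [0.5, -0.4, -0.6]
width: 0.0001
```

```bash
python3 - <<'E'
from chk import *
s=bot.read_state(); print((np.array([*BRAKE,.0145])-s['tcp_pos'])*1000,s['ft_force'],s['time_s'],s['qpos'].round(2),s['dq'].round(2))
for n in ['scene','top']:
    c=optics.read_camera(n); cap(n,BUSH,c);cap(n,KING,c);cap(n,SOCK,c); cap(n,BRAKE,c)
    save(n+'7',c['color'])
E
```

```text
[  2.91546429 -19.06791903 -74.5250619 ] [ 0.52162912 -0.42210789 -0.5809777 ] 10.3833 [ 0.    0.68 -0.77  1.71  0.55  0.96 -2.17] [ 0.02 -0.01  0.01 -0.    0.01 -0.   -0.  ]
scene (0.612, -0.1233) 184 [0.0396 0.0411 0.0427]
scene (0.5675, 0.0865) 188 [0.0396 0.041  0.0424]
scene (0.589, -0.2824) 152 [0.0528 0.0541 0.0558]
scene (0.549, 0.287) 215 [0.0524 0.0536 0.0551]
top (0.612, -0.1233) 232 [0.0387 0.0408 0.0426]
top (0.5675, 0.0865) 239 [0.0387 0.0405 0.0424]
top (0.589, -0.2824) 230 [0.0519 0.0536 0.0557]
top (0.549, 0.287) 178 [0.0512 0.0528 0.0548]
```

View pics/scene7.png

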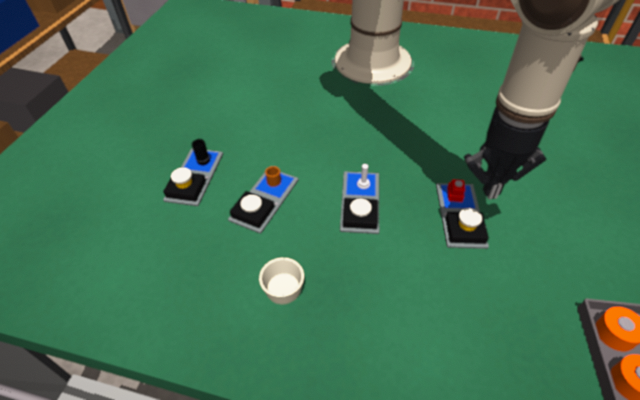

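Both pressed keys hold at about 41 mm, the socket key is still up at 54 mm, and the parts are standing. The arm overshot 19 mm in y, so I correct that before descending.

Emit:
{"method": "move_arm", "body": {"series": [[3,-10,0,0],[3,-19,-5,0],[3,-19,-15,0],[3,-19,-25,0],[3,-19,-30,0],[3,-19,-30,0],[3,-19,-30,0]]}}

```text
time_s: 11.07
tcp_pos: [0.5491, 0.2863, 0.0584]
ee_rot: [-0.129, 0.699, -0.69, 0.135]
ft_force: [-0.2, 0.6, -0.4]
width: 0.0001
```

```bash
python3 - <<'E'
from chk import *
s=bot.read_state(); print((np.array([*BRAKE,.0145])-s['tcp_pos'])*1000,s['ft_force'],s['time_s'],s['qpos'].round(2),s['dq'].round(2))
E
```

```text
[ -0.10977012   0.66939849 -43.92934914] [-0.17024547  0.64714228 -0.3777029 ] 11.0667 [ 0.02  0.71 -0.75  1.74  0.58  0.91 -2.17] [-0.   -0.01 -0.01 -0.01 -0.    0.    0.  ]
```

Emit:
{"method": "move_arm", "body": {"series": [[0,0.5,-6,0],[0,0.5,-14,0],[0,0.5,-20,0],[0,0.5,-24,0],[0,0.5,-27,0],[0,0.5,-30,0],[0,0.5,-32,0],[0,0.5,-33,0]]}}

```text
time_s: 11.73
tcp_pos: [0.549, 0.2868, 0.0254]
ee_rot: [-0.129, 0.699, -0.69, 0.135]
ft_force: [-1.6, -1.6, 3.6]
width: -0.0002
```

```bash
python3 - <<'E'
from chk import *
s=bot.read_state(); print((np.array([*BRAKE,.0145])-s['tcp_pos'])*1000,s['ft_force'],s['time_s'])
cap('scene',BRAKE)
E
```

```text
[  0.04157873   0.1592818  -10.94479721] [-1.59437748 -1.56453801  3.59868597] 11.7333
scene (0.549, 0.287) 94 [0.0492 0.0507 0.0528]
```

Emit:
{"method": "move_arm", "body": {"series": [[0,0,-1.5,0],[0,0,-3,0],[0,0,-4.5,0],[0,0,-6,0],[0,0,-7.5,0],[0,0,-9,0],[0,0,-9,0]]}}

```text
time_s: 12.37
tcp_pos: [0.549, 0.2869, 0.0161]
ee_rot: [-0.129, 0.699, -0.69, 0.135]
ft_force: [-0.3, -0.7, 0.9]
width: 0.0001
```

Emit:
{"method": "move_arm", "body": {"series": [[0,0,-1,0],[0,0,-2,0],[0,0,-2,0]]}}

```text
time_s: 12.62
tcp_pos: [0.549, 0.2869, 0.0142]
ee_rot: [-0.129, 0.699, -0.69, 0.135]
ft_force: [-3.0, -0.6, 6.5]
width: 0.0001
```

```bash
python3 - <<'E'
from chk import *
s=bot.read_state(); print(s['tcp_pos'],s['ft_force'],s['time_s'])
cap('scene',BRAKE)
E
```

```text
[0.54900686 0.28685746 0.01424123] [-3.03396024 -0.59819714  6.47260946] 12.6167
scene (0.549, 0.287) 92 [0.0379 0.0393 0.0414]
```

Fully down. I lift straight up and stop clear.

Emit:
{"method": "move_arm", "body": {"series": [[0,0,4,0],[0,0,14,0],[0,0,40,0],[0,0,75,0],[0,0,110,0],[0,0,140,0],[0,0,150,0],[0,0,150,0]]}}

```text
time_s: 13.33
tcp_pos: [0.5511, 0.2884, 0.1683]
ee_rot: [-0.126, 0.7, -0.689, 0.137]
ft_force: [0.3, 0.1, -1.1]
width: -0.0001
```

Emit:
{"method": "move_arm", "body": {"series": [[0,0,0,0],[0,0,0,0],[0,0,0,0],[0,0,0,0]]}}

```text
time_s: 13.67
tcp_pos: [0.5503, 0.2878, 0.1668]
ee_rot: [-0.127, 0.7, -0.69, 0.137]
ft_force: [0.4, 0.2, -0.9]
width: 0.0001
```

```bash
python3 - <<'E'
from chk import *
s=bot.read_state(); print(s['tcp_pos'],s['ft_force'],s['time_s'],abs(s['dq']).max())
for n in ['scene','top']:
    c=optics.read_camera(n)
    for k in (KING,BUSH,BRAKE,SOCK): cap(n,k,c)
    save(n+'8',c['color'])
E
```

```text
[0.55028875 0.28783566 0.16678871] [ 0.35199142  0.24157454 -0.90390744] 13.6667 0.003740769578766531
scene (0.5675, 0.0865) 189 [0.0397 0.041  0.0424]
scene (0.612, -0.1233) 182 [0.0398 0.041  0.0426]
scene (0.549, 0.287) 206 [0.0396 0.0412 0.0426]
scene (0.589, -0.2824) 161 [0.0531 0.0543 0.0557]
top (0.5675, 0.0865) 235 [0.0384 0.0404 0.0426]
top (0.612, -0.1233) 230 [0.0388 0.0407 0.0429]
top (0.549, 0.287) 237 [0.0383 0.0404 0.0421]
top (0.589, -0.2824) 234 [0.052  0.054  0.0559]
```

View pics/scene8.png

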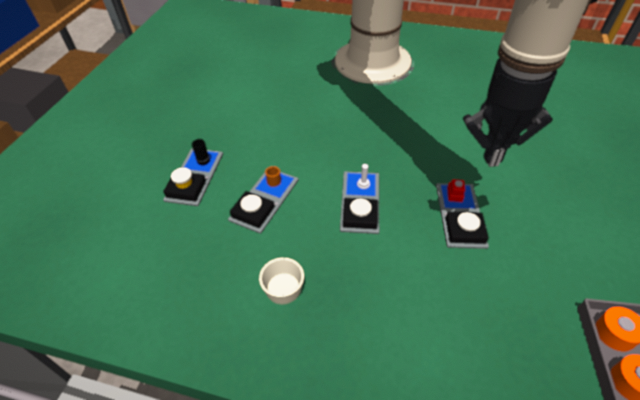

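The three keys are down at (361,208), (250,204) and (469,222), and the socket key at (181,177) is up. The parts and the ramekin stand where they were, and the hand is well above everything.

```bash
python3 -c "
from bench import ticket
print(ticket.sign_off())"
```

```text
the job is handed in; nothing more can be done
None
```

I pressed the kingpin, bushing and brake keys in that order with the shut fingertips, each to its stop at about 6–7 N. I then handed the job in at about 13.8 s.

**Last checks:**
- **Pressed keys:** both cameras put the three caps at 40.4–41.2 mm, against 40 mm for fully down.
- **Socket key:** it is still up at 54 mm.
- **Parts and ramekin:** they look unmoved and upright in the last scene picture.
- **Hand:** it was still, with the TCP at 167 mm and about 1 N on the force sensor, which is no contact.

**Disagreement:** the real fingertip touches about 25 mm behind the stated TCP. Contact came at a TCP height of about 28 mm, where 53 mm was expected. Both cameras' depth and the force reading agreed on this, so I judged the presses by force and measured cap height instead of by the TCP reading.

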